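# Shim the rocking hat block

## Task

The hat-block stand rocks because the foot at the corner facing the wedge has lost its rubber pad. With the fingertips, push the wooden wedge, thin end first, flat along the bench under that bare foot until it is just snug, without lifting the wedge or the stand, shoving the stand along or disturbing the things around it. Then press down firmly on the board corner above the bare foot to test it (push the wedge a little further if the corner still gives), and finish the program while still pressing there, with the stand level and no longer rocking.

Things in the scene. Friction and masses are not known exactly. Their poses are not given: they have to be found in the camera images.
- stand: Loose wooden hat-block stand, 0.9 to 1.3 kg: square base board 160 x 160 x 16 mm, top 46 mm above the bench, on four square feet 26 mm wide centred at x, y = +-61 mm. Three have black rubber pads and stand on the bench, so it rests level; the bare foot at (+61, -61) does not reach the bench. Origin: on the bench under the board's centre; x, y along its sides, z up.
- block_top (a point): Middle of the top of the round pillbox hat block fixed on the board: 108 mm across, 56 mm high, its top 102 mm above the bench, its axis at (-12, 12) mm in the stand's frame.
- foot_root (a point): Middle of the bare foot where it meets the board, 30 mm above the bench, at (61, -61, 30) mm in the stand's frame. Below it the foot is 26 mm square, sides along the stand's x and y; its sole hangs 3.5 to 9 mm above the bench (differs each time). 1 to 2 N pressed on this corner tips the stand until the sole touches.
- corner_top (a point): The place to press: top face of the board over the bare foot (a small screw head marks it), at (61, -61, 46) mm in the stand's frame, 45 mm clear of the round block's side.
- wedge: Loose hardwood wedge lying flat, 30 g: 75 mm long, 38 mm wide, 14 mm high at the heel, 1.5 mm at the thin edge (rises 1 mm per 6 mm). Origin: centre of its underside; +x points to the thin edge. It starts in front of the bare foot, thin edge 15 to 40 mm from it and up to 15 mm off to the side, pointing along the stand's +y within 0.2 rad.
- thin_edge (a point): Middle of the wedge's thin edge, on its underside. Friction holds the wedge where it is left. Pushed about 10 mm beyond first bearing on the foot, it lifts the corner so far that the stand tilts and rocks the other way.
- heel (a point): Middle of the wedge's upright heel face, 7 mm above its underside: the face to push. Sliding the wedge along the bench takes under 1 N; once it bears on the foot the push rises to several newtons; from about 8 N it over-lifts the corner or the whole stand slides.
- white_spool: Bystander: a standing spool of white thread, 33 mm across, 58 mm high, behind the pin tin; leave it alone. Origin: centre of its underside.
- pin_tin: Bystander: a round blue pin tin, 62 mm across, 27 mm high; leave it alone. Origin: centre of its underside.
- clip_clamp: Bystander: a black and chrome binding clamp, 22 x 83 x 28 mm, on the stand's far side from the wedge; leave it alone. Origin: centre of its underside.
- brass_die: Bystander: a low brass die block, 30 x 42 x 12 mm, between the pin tin and the wedge's path; leave it alone. Origin: centre of its underside.

How it is judged:
By the outcome, as a careful person would: the job done as asked, in the order asked, and still so for the second after the job is handed in, while the arm keeps its last pose, push and grip.
It also fails if it takes over 48 s, if anything falls off the work surface, if the arm or the gripper's body presses on something with over 40 N, if the wrist force passes 120 N, or if a joint passes its speed limit or range.

## Robot

A 6-joint arm with a two-finger parallel gripper is mounted at the origin on a cart in front of the work surface, level with it; the furniture and walls round the work are solid. World frame = base frame: x ahead of the robot, y to its left, z up, the work surface at z = 0. Lengths are in mm, angles in degrees, forces in N, time in s.
With the tool pointing down it reaches from about 350 to 850 mm from the base axis. Payload 8.1 kg.
Tool frame: the origin (TCP) lies midway between the tips of the shut fingers; the grasp point (between the pads) lies 19 mm behind it (r.pinch_z is the distance from the TCP to the grasp point, in mm); z points along the fingers, y is the line along which they close (so a half turn about z gives the same grasp; the last joint's range is limited). The gripper opens to 85 mm and grips with 20 to 120 N. Pads are 22 mm wide; open, the fingers measure 114 mm over their backs; the gripper's body (76 mm by 85 mm) begins 54 mm behind the grasp point. The pads swing forward as they close: fully open they stand 13 mm farther back than shut.
Start: joints at [-4.893, 7.471, 85.268, -0, 87.261, -4.893], TCP at [600.004, 0.022, 231.292] pointing down, gripper open.
Joint ranges: [-169.43, 169.43], [-51.17, 129.36], [1.28, 143.12], [-76.62, 256.62], [0, 156.53], [-152.29, 152.29]. Speed limits (degrees/s): [136.94, 136.94, 159.86, 180, 180, 180].

## Interface

Orientations are given as [roll, pitch, yaw] about the fixed x, y, z axes, in that order (R = Rz(yaw) Ry(pitch) Rx(roll)).
In Python, from bench import sensors, optics, job, r gives the robot as it stands.
- The arm moves only by the tool play_rows, never from a script. Its argument "motion" is a list that holds one entry, the list of rows, each a list of 6 numbers: the shift along the tool's x, y, z in cm, then the turn, a rotation vector about the tool's x, y, z in degrees. In form: [[[x, y, z, ax, ay, az], ...]]. A call has 1 to 5 rows; each row is the pose to reach, as a shift and turn from the pose commanded when the call began, along the tool's axes at that moment; what a row does not reach only later rows make up. A row lasts 1/10 s, in which the tool goes at most 50 mm and 8.59 degrees, less where a joint would pass 70% of its speed; a pose out of reach is approached as far as the arm can. A call with a gripper value outside its range is refused whole. "jaw" is the opening, from 0 (shut) to 1 (fully open), set as the call begins (left out, the last holds). The fingers move at their own pace and stop on an object; "squeeze" is the grip in N (left out, the last holds). Time passes only in rows, so rows that repeat a pose let the fingers close. It gives the time, the measured TCP pose, the force, the opening and the grip force at its end, in the units of the state.
- sensors.sense(): the state, without advancing time (a new reading comes with each control period).
- optics.snapshot(name): name is "scene" or "side" or "wrist"; returns a dict with "pixels" (480x640x3 uint8, red, green, blue), "mtx" (3x3 intrinsics, pixels), "k1" (the pictures are not rectified: a ray, as slopes to the right and down, at radius r is drawn at 1 + k1 r^2 times it, then the intrinsics apply), "R" (3x3) and "t" (3): a world point X has camera coordinates R X + t; the wrist camera has in their place "T_tool_cam" (4x4, takes a point from camera to tool coordinates, whose origin is the TCP and whose axes are the flange's). Camera axes: x right, y down, z forward; pixel columns grow to the right and rows downward; lengths in mm; the calibration is good to about 2 mm. A picture is of the moment at which its call begins: read the wrist's pose just before it. There is no depth.
- job.hand_in(): hands the job in; it is judged then, once.
The state is a dict: "time": time; "joint_pos": joint angles; "qd": joint speeds; "joint_efforts": joint torques, N m; "tool_pos": TCP position; "tcp_rot": TCP orientation; "ft_force": force on the tool from outside, world axes, zero at the start; "wrist_torque": the same for the moment, N m; "finger_gap": finger opening in mm; "grip_force": force on a finger pad.
Only numpy, scipy, OpenCV 4.12 (cv2) and the standard library are available. Lean on these libraries where they do the work, as an engineer would, in place of code of your own. Each camera call takes 0.05 s, during which the arm holds its last target. There are 200 camera calls.

## Working session

There is one attempt and no reset: what is moved stays moved. The work goes in short steps, Python scripts to look and compute and a tool call to move; the robot and the scene stay as the last step left them, time stands still between calls to the robot, and variables do not carry over. Pictures are saved under pics/ and viewed, at most 10 in all, crops included, and the job is handed in when it is done.

Besides the shell and the picture viewer there is one more tool, called after "Request:" as a command line: name --argument value ..., lists and objects as JSON in quotes. play_rows: Moves the arm, as the interface text tells. Its arguments: {"type":"object","properties":{"motion":{"type":"array","items":{"type":"array","items":{"type":"array","items":{"type":"number"}}}},"jaw":{"type":"number"},"squeeze":{"type":"number"}},"required":["motion"]}

```bash
mkdir -p pics; cat > h.py <<'E'
import numpy as np, cv2
from bench import sensors, optics, job, r
def snap(n,f=None):
    s=optics.snapshot(n)
    if f: cv2.imwrite('pics/'+f,s['pixels'][:,:,::-1])
    return s
def ray(s,uv):
    K=np.array(s['mtx'],float); uv=np.array(uv,float).reshape(-1,1,2)
    p=cv2.undistortPoints(uv,K,np.array([s['k1'],0,0,0],float)).reshape(-1,2)
    d=np.c_[p,np.ones(len(p))]
    R=np.array(s['R']);t=np.array(s['t']).ravel()
    return -R.T@t, d@R
def plane(s,uv,z):
    c,d=ray(s,uv); return c+d*((z-c[2])/d[:,2])[:,None]
def proj(s,X):
    K=np.array(s['mtx'],float);R=np.array(s['R'],float);t=np.array(s['t'],float)
    return cv2.projectPoints(np.array(X,float).reshape(-1,1,3),cv2.Rodrigues(R)[0],t,K,np.array([s['k1'],0,0,0],float))[0].reshape(-1,2)
E
python3 - <<'E'
from h import *
print(sensors.sense())
for n in('scene','side'):
    s=snap(n,n+'1.png'); print(n,s['k1'],s['mtx'],ray(s,[[320,240]]))
E
```

```text
{'time': 0.0, 'joint_pos': array([-4.89431674e+00,  7.51432599e+00,  8.53298844e+01, -2.34328530e-03,
        8.72602938e+01, -4.89312995e+00]), 'qd': array([-0.04735144, -0.03171514, -0.07164105, -0.06014976, -0.07649805,
       -0.08742788]), 'joint_efforts': array([-1.90700346e-03, -5.69404185e+01, -5.00557995e+01, -2.19391650e-04,
        1.44415747e-02,  7.24149572e-05]), 'tool_pos': array([5.99454260e+02, 4.09520609e-02, 2.30246773e+02]), 'tcp_rot': array([-1.79895677e+02, -6.58205975e-03,  8.99989214e+01]), 'ft_force': array([-0.29917619, -0.07771699,  0.28251665]), 'wrist_torque': array([-0.00080764, -0.01804009, -0.02261647]), 'grip_force': 0.0, 'finger_gap': 85.19814730902728}
scene -0.1562651393873777 [[595.24710508   0.         315.73902666]
 [  0.         595.24710508 229.60180183]
 [  0.           0.           1.        ]] (array([-53.06113757, 849.94457111, 748.87257329]), array([[ 0.53748028, -0.5875764 , -0.60516557]]))
side -0.07112701056165222 [[444.39860206   0.         314.9749836 ]
 [  0.         444.39860206 237.92724797]
 [  0.           0.           1.        ]] (array([ 510.79964487, -476.76048885,  647.90367511]), array([[ 0.05226548,  0.73530672, -0.67582687]]))
```

View pics/scene1.png

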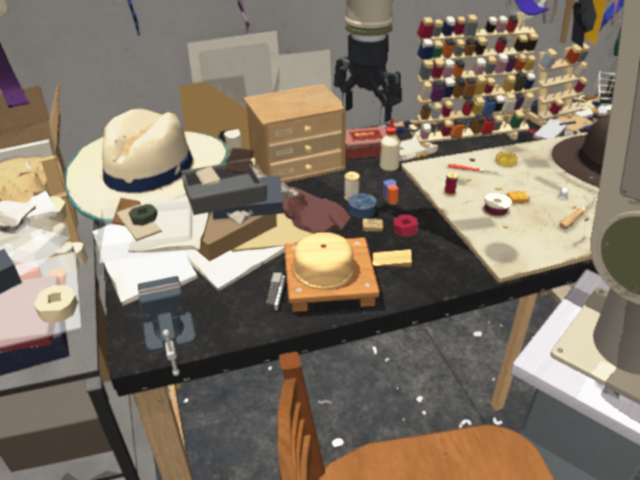

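View pics/side1.png

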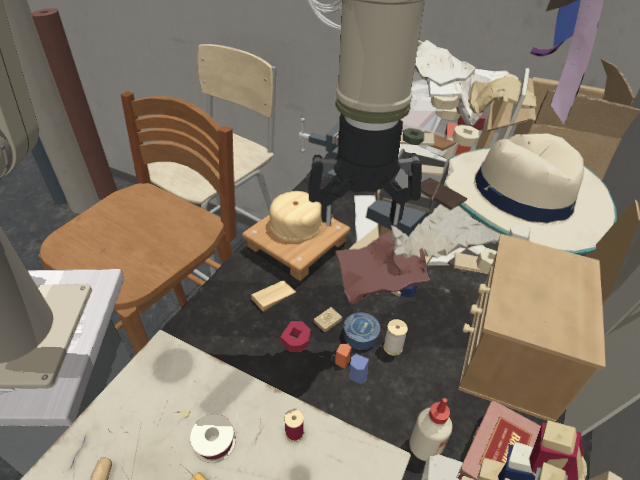

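```bash
python3 - <<'E'
from h import *
a=cv2.imread('pics/scene1.png')[225:325,260:420]; b=cv2.imread('pics/side1.png')[180:330,230:390]
o=np.vstack([cv2.resize(a,None,fx=3.7,fy=3.7,interpolation=3)[:,:590],cv2.resize(b,None,fx=1.5,fy=1.5,interpolation=3)[:1]*0+0 if 0 else np.zeros((1,590,3),np.uint8)])
cv2.imwrite('pics/c1.png',cv2.resize(a,(800,500),interpolation=2)); cv2.imwrite('pics/c2.png',cv2.resize(b,(640,600),interpolation=2))
S=optics.snapshot('scene');D=optics.snapshot('side')
print(plane(S,[[392,258],[330,270]],8).round(), plane(D,[[273,294],[297,235]],8).round())
E
```

```text
[[459.  80.   8.]
 [526. 189.   8.]] [[464.  72.   8.]
 [512. 237.   8.]]
```

View pics/c1.png

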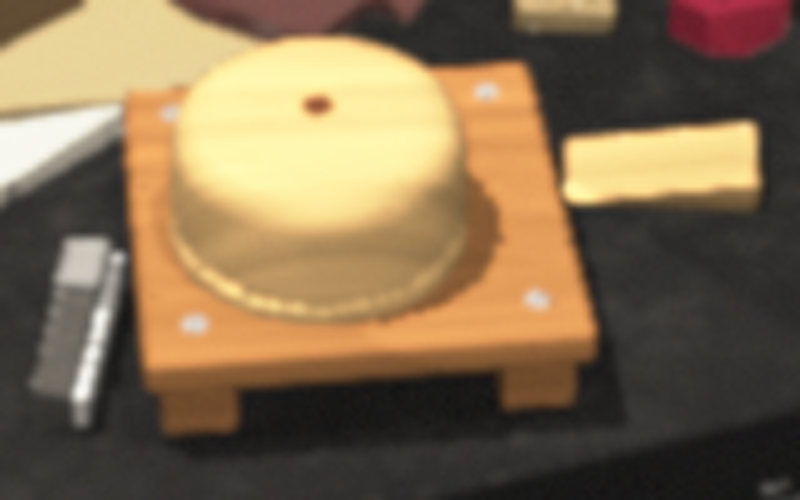

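View pics/c2.png

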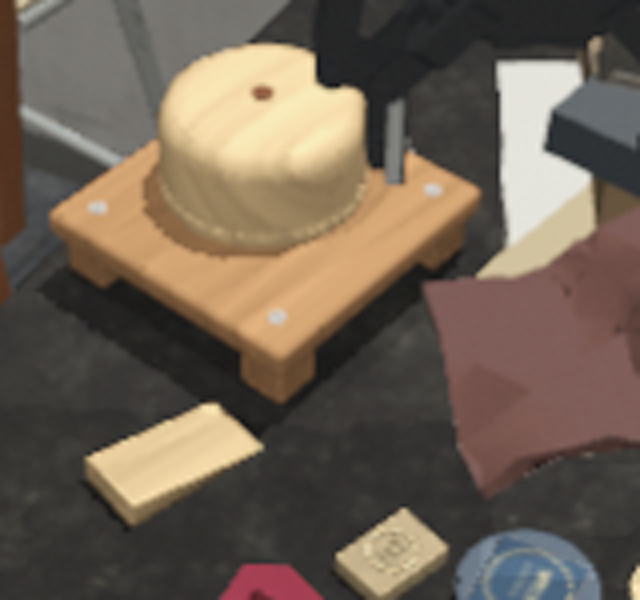

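```bash
cat >> h.py <<'E'
def tri(s,u,d,v):
    c1,a=ray(s,u);c2,b=ray(d,v);out=[]
    for p,q in zip(a,b):
        A=np.c_[p,-q];k=np.linalg.lstsq(A,c2-c1,rcond=None)[0]
        P,Q=c1+k[0]*p,c2+k[1]*q; out.append(np.r_[(P+Q)/2,np.linalg.norm(P-Q)])
    return np.array(out)
E
cat > m.py <<'E'
from h import *
np.set_printoptions(suppress=True,precision=1)
S=optics.snapshot('scene');D=optics.snapshot('side')
f=lambda a:np.array(a)/5+[260,225]-.4
g=lambda a:np.array(a)/4+[230,180]-.375
# screws: A bare(+,-), B(+,+)?, ...
sc=f([[485,92],[537,300],[194,323],[171,113]])
sd=g([[277,317],[97,207],[432,188]])
print('tri bare',tri(S,sc[:1],D,sd[:1]))
print('tri (-,-)',tri(S,sc[1:2],D,sd[1:2]))
print('tri (+,+)',tri(S,sc[3:4],D,sd[2:3]))
P=plane(S,sc,46);print('scene z46\n',P,np.linalg.norm(np.diff(P,axis=0),axis=1));print('side z46\n',plane(D,sd,46))
print('block top',tri(S,f([[317,104]]),D,g([[262,93]])))
ws=f([[565,140],[567,195],[755,122],[760,180]]);wd=g([[207,405],[262,447],[87,462],[133,505]])
print('wedge scene thin',plane(S,ws[:2],1.5),'heel',plane(S,ws[2:],14))
print('wedge side thin',plane(D,wd[:2],1.5),'heel',plane(D,wd[2:],14))
E
python3 m.py
```

```text
tri bare [[513.3 126.6  44.9   1.6]]
tri (-,-) [[422.5 208.9  45.2   2.1]]
tri (+,+) [[595.3 217.4  45.7   2. ]]
scene z46
 [[511.5 127.8  46. ]
 [420.9 209.5  46. ]
 [503.8 299.   46. ]
 [593.7 217.8  46. ]] [122.1 122.  121.1]
side z46
 [[514.  126.1  46. ]
 [423.6 208.7  46. ]
 [596.1 217.9  46. ]]
block top [[508.6 229.1 101.    1.5]]
wedge scene thin [[502.9  85.4   1.5]
 [480.8 112.4   1.5]] heel [[443.5  38.8  14. ]
 [420.8  67.7  14. ]]
wedge side thin [[478.9 111.    1.5]
 [505.4  83.1   1.5]] heel [[424.2  65.9  14. ]
 [446.5  39.6  14. ]]
```

```bash
cat >> m.py <<'E'
print('die',plane(D,g([[337,555],[403,508],[448,548],[385,597]]),12),'tin',plane(D,[[362,330]],27),'red',plane(D,[[295,330]],20))
c=np.array([512.8,127,0]);th=np.radians(-42.15);R=np.array([[np.cos(th),-np.sin(th)],[np.sin(th),np.cos(th)]])
for n,X in(('die',plane(D,g([[337,555],[403,508],[448,548],[385,597]]),12)),('red',plane(D,[[282,330],[295,330],[310,340]],20))): print(n,'stand-rel foot',(X-c)[:,:2]@R)
E
python3 m.py|tail -14
```

```text
wedge side thin [[478.9 111.    1.5]
 [505.4  83.1   1.5]] heel [[424.2  65.9  14. ]
 [446.5  39.6  14. ]]
die [[538.    9.6  12. ]
 [569.2  35.1  12. ]
 [587.7  11.6  12. ]
 [557.9 -13.9  12. ]] tin [[618.  -29.6  27. ]] red [[504.2 -20.1  20. ]]
die stand-rel foot [[ 97.4 -70.1]
 [103.5 -30.3]
 [132.9 -35.3]
 [128.  -74.2]]
red stand-rel foot [[  75.3 -129.2]
 [  92.4 -114.8]
 [ 125.2 -114. ]]
```

Request:
play_rows --motion '[[[0.6,-3.5,3.0,0,0,8.4],[1.2,-7,6,0,0,16.8],[1.8,-10.6,9,0,0,25.2],[2.4,-14.2,11,0,0,33.6],[3.0,-17.8,13,0,0,42.15]]]' --jaw 0

```text
time: 0.9
tool_pos: [420.2, 30.2, 100.0]
tcp_rot: [-180.0, 0.0, 47.5]
ft_force: [-0.2, 0.4, 1.3]
finger_gap: 12.1
grip_force: 0.0
```

Request:
play_rows --motion '[[[0,0,3,0,0,0],[0,0,6,0,0,0],[0,0,8,0,0,0],[0,0,9,0,0,0],[0,0,9.4,0,0,0]]]' --jaw 0

```text
time: 1.4
tool_pos: [421.4, 30.0, 6.5]
tcp_rot: [-179.9, 0.1, 47.8]
ft_force: [-1.0, -0.1, -0.3]
finger_gap: 0.2
grip_force: 0.0
```

```bash
python3 - <<'E'
from h import *
s=sensors.sense(); print(s['tool_pos'],s['tcp_rot'],s['ft_force'],s['finger_gap'])
a=snap('scene')['pixels'][215:315,330:450,::-1]; b=snap('side')['pixels'][200:350,180:380,::-1]
o=np.vstack([cv2.resize(a,(360,300),interpolation=2),cv2.resize(b,(400,300),interpolation=2)[:,:360]]);cv2.imwrite('pics/d.png',o)
E
```

```text
[421.38523192  30.02927164   6.52355078] [-1.79932178e+02  5.58509121e-02  4.78471340e+01] [-1.01300524 -0.14897241 -0.3475712 ] 0.1883807092856427
```

View pics/d.png

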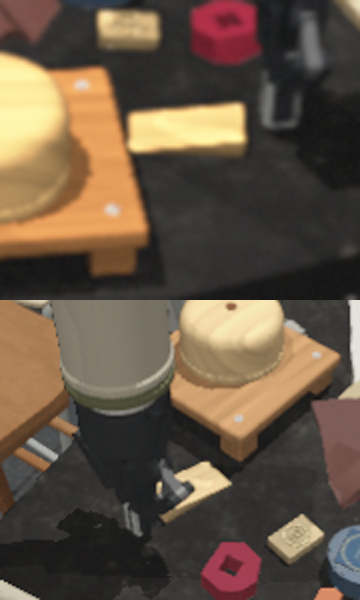

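Request:
play_rows --motion '[[[0.25,0,0,0,0,0],[0.5,0,0,0,0,0],[0.75,0,0,0,0,0],[1.0,0,0,0,0,0],[1.25,0,0,0,0,0]]]'

```text
time: 2.0
tool_pos: [430.8, 39.5, 7.5]
tcp_rot: [180.0, -0.0, 47.9]
ft_force: [-0.7, -0.3, -0.5]
finger_gap: -0.3
grip_force: 0.1
```

Request:
play_rows --motion '[[[0.25,0,0,0,0,0],[0.5,0,0,0,0,0],[0.75,0,0,0,0,0],[1.0,0,0,0,0,0],[1.25,0,0,0,0,0]]]'

```text
time: 2.5
tool_pos: [438.9, 48.7, 7.3]
tcp_rot: [-180.0, -0.0, 47.8]
ft_force: [-0.5, 0.1, 0.3]
finger_gap: -0.2
grip_force: 0.1
```

```bash
python3 - <<'E'
from h import *
s=sensors.sense(); print(s['tool_pos'],s['tcp_rot'],s['ft_force'],s['finger_gap'])
a=snap('scene')['pixels'][215:315,330:450,::-1]; b=snap('side')['pixels'][200:350,180:380,::-1]
o=np.vstack([cv2.resize(a,(480,400),interpolation=2),cv2.resize(b[60:],(480,216),interpolation=2)[:200]]);cv2.imwrite('pics/e.png',o)
E
```

```text
[438.93570001  48.72194083   7.29287193] [-1.79998820e+02 -5.06000750e-04  4.78491485e+01] [-0.46661977  0.13226582  0.26961287] -0.24978104639076387
```

View pics/e.png

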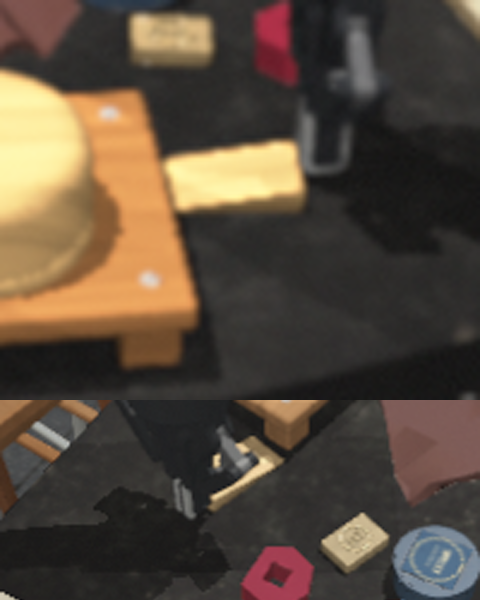

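```bash
cat > w.py <<'E'
from h import *
np.set_printoptions(suppress=True,precision=1)
c=np.array([512.8,127,0]);th=np.radians(-42.15);R=np.array([[np.cos(th),-np.sin(th)],[np.sin(th),np.cos(th)]])
def wedge():
    S=optics.snapshot('scene');k=6;x0,y0=340,230
    b=cv2.resize(np.ascontiguousarray(S['pixels'][y0:290,x0:430,::-1]),None,fx=k,fy=k,interpolation=2)
    h=cv2.cvtColor(b,cv2.COLOR_BGR2HSV)
    m=cv2.inRange(h,(18,70,175),(35,255,255))
    n,l,st,ce=cv2.connectedComponentsWithStats(m)
    P=plane(S,(ce+.5)/k-.5+[x0,y0],8); 
    Q=(P-c)[:,:2]@R
    i=max((i for i in range(1,n) if abs(Q[i,0])<40 and Q[i,1]<-10),key=lambda i:st[i,4])
    ct=max(cv2.findContours((l==i).astype(np.uint8),0,2)[0],key=cv2.contourArea)
    q=cv2.approxPolyDP(cv2.convexHull(ct),0.03*cv2.arcLength(ct,True),True)[:,0]
    uv=(q+.5)/k-.5+[x0,y0]
    print('corners px',uv.tolist())
    for z in(1.5,14): print('z',z,'rel foot (stand axes)',((plane(S,uv,z)-c)[:,:2]@R).tolist())
if __name__=='__main__': wedge()
E
python3 w.py
```

```text
corners px [[403.75, 252.75], [403.25, 262.75], [376.4166666666667, 266.9166666666667], [370.5833333333333, 256.75], [397.5833333333333, 250.08333333333334]]
z 1.5 rel foot (stand axes) [[12.913084181206361, -99.96753899066496], [-18.161482865649738, -92.23461239222001], [-24.716887022501368, -37.221651308479586], [7.894195300357778, -31.202279400890962], [22.897695972696546, -89.34423312281365]]
z 14 rel foot (stand axes) [[-2.4337855206992702, -95.68224059592046], [-32.988622379468346, -88.07864919913456], [-39.434385702699096, -33.985794148349186], [-7.368732184167935, -28.067097796078265], [7.3838310506629705, -85.23661227216753]]
```

Request:
play_rows --motion '[[[-1,0,0,0,0,0],[-1,0,-3,0,0,0],[-1,-1,-7,0,0,0],[1,-3,-10,0,0,0],[4,-5.4,-11,0,0,0]]]'

```text
time: 3.15
tool_pos: [427.2, 113.9, 121.1]
tcp_rot: [179.8, -0.2, 47.7]
ft_force: [-0.2, -0.0, -0.6]
finger_gap: 0.1
grip_force: 0.0
```

```bash
python3 - <<'E'
from h import *
s=sensors.sense(); print(s['tool_pos'],s['tcp_rot'],s['ft_force'])
W=snap('wrist'); print(W['T_tool_cam'],W['mtx'],W['k1'])
b=snap('side')['pixels'][230:330,220:340,::-1]
o=np.hstack([cv2.resize(W['pixels'][:,:,::-1],(480,360)),cv2.resize(b,(320,360),interpolation=2)]);cv2.imwrite('pics/f.png',o)
E
python3 w.py
```

```text
[427.20789379 113.92203832 121.14109681] [179.76776932  -0.22849627  47.68305249] [-0.15129422 -0.02718299 -0.57495536]
[[-2.08701380e-04 -9.60420032e-01 -2.78555773e-01  6.94449333e+01]
 [ 9.99998859e-01  2.16400414e-04 -1.49534304e-03  5.77223699e-01]
 [ 1.49643699e-03 -2.78555767e-01  9.60418891e-01 -1.42890820e+02]
 [ 0.00000000e+00  0.00000000e+00  0.00000000e+00  1.00000000e+00]] [[363.14660022   0.         326.6329356 ]
 [  0.         363.14660022 238.24770134]
 [  0.           0.           1.        ]] -0.0437993135361444
corners px [[403.75, 252.91666666666666], [403.75, 263.25], [373.25, 266.0833333333333], [372.75, 254.25], [397.5833333333333, 250.08333333333334]]
z 1.5 rel foot (stand axes) [[12.38232825930559, -99.85256893378111], [-19.801305292373208, -92.88970310563225], [-21.492265211190592, -31.49600251547737], [15.3032990450889, -36.880894849139985], [22.897695972696546, -89.34423312281365]]
z 14 rel foot (stand axes) [[-2.9556644122394875, -95.56919344303708], [-34.601018351078814, -88.72278335057179], [-36.263696526973355, -28.355908315442917], [-0.08354761993583673, -33.6507369291128], [7.3838310506629705, -85.23661227216753]]
```

View pics/f.png

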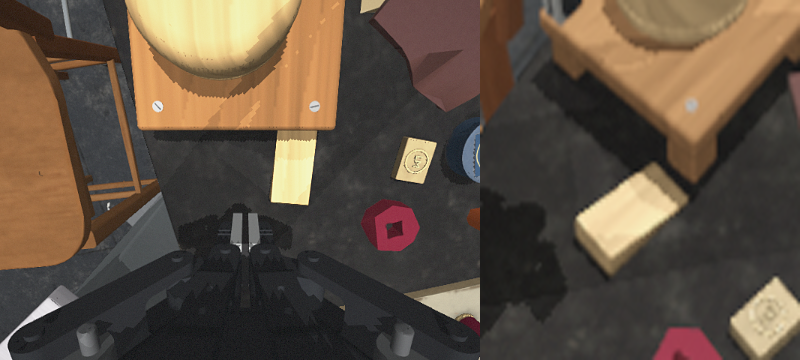

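```bash
cat >> h.py <<'E'
from scipy.spatial.transform import Rotation as Ro
def wcam(W,st):
    T=np.eye(4);T[:3,:3]=Ro.from_euler('xyz',st['tcp_rot'],degrees=True).as_matrix();T[:3,3]=st['tool_pos']
    M=np.linalg.inv(T@np.array(W['T_tool_cam']));W['R']=M[:3,:3];W['t']=M[:3,3];return W
E
python3 - <<'E'
from h import *
np.set_printoptions(suppress=True,precision=1)
st=sensors.sense();W=wcam(optics.snapshot('wrist'),st)
th=np.radians(-42.15);R=np.array([[np.cos(th),-np.sin(th)],[np.sin(th),np.cos(th)]]);c=np.array([512.8,127,0])
q=lambda p,z:(plane(W,np.array(p)*4/3,z)-c)[:,:2]@R
print('screws',q([[314,105.5],[158,106]],46)); print('heel',q([[271,202],[309,204]],14))
m=cv2.inRange(cv2.cvtColor(W['pixels'],cv2.COLOR_RGB2HSV),(18,60,150),(35,255,255));m[:172]=0;m[290:]=0;m[:,:330]=0;m[:,440:]=0
ct=max(cv2.findContours(m,0,2)[0],key=cv2.contourArea);bx=cv2.boundingRect(ct);print(bx)
for v in range(bx[1]+5,bx[1]+bx[3]-3,15):
    u=np.where(m[v])[0]; k=(v-bx[1])/bx[3]; z=7+7*k; print(v,(plane(W,[[u.min()-.5,v],[u.max()+.5,v]],z)-c)[:,:2]@R)
D=optics.snapshot('side'); g=lambda a:np.array(a,float)/[320/120,3.6]+[220,230]
print('side thin',(plane(D,g([[655-480,165],[687-480,198]]),1.5)-c)[:,:2]@R,'heel',(plane(D,g([[575-480,224],[611-480,261]]),14)-c)[:,:2]@R)
E
```

```text
screws [[  -3.6   -0.9]
 [-123.6   -1.5]]
heel [[-31.1 -92.3]
 [  6.  -94.3]]
(365, 175, 61, 101)
180 [[-23.9 -28.4]
 [ 11.9 -28.2]]
195 [[-25.  -38.7]
 [ 12.4 -38.6]]
210 [[-25.5 -49.2]
 [ 12.2 -49.1]]
225 [[-26.6 -59.9]
 [ 10.6 -59.8]]
240 [[-26.4 -70.7]
 [  3.9 -70.7]]
255 [[-28.3 -81.7]
 [  8.8 -81.7]]
270 [[-28.7 -92.9]
 [  7.9 -92.9]]
side thin [[-17.1 -19.3]
 [ 17.  -22.2]] heel [[-23.7 -94.7]
 [ 12.7 -96.2]]
```

Request:
play_rows --motion '[[[-0.2,0,4,0,0,0],[-0.5,0,8,0,0,0],[-0.5,0,10,0,0,0],[-0.5,0,11,0,0,0],[-0.5,0,11,0,0,0]]]'

```text
time: 3.9
tool_pos: [420.4, 109.6, 5.5]
tcp_rot: [-179.9, 0.2, 47.8]
ft_force: [0.2, 0.5, 0.7]
finger_gap: -0.2
grip_force: 0.0
```

Request:
play_rows --motion '[[[0,0.6,0,0,0,0],[0,1.2,0,0,0,0],[0,1.7,0,0,0,0],[0,2.1,0,0,0,0],[0,2.4,0,0,0,0]]]'

```text
time: 4.4
tool_pos: [440.8, 94.4, 7.8]
tcp_rot: [180.0, -0.0, 47.8]
ft_force: [-0.4, 0.7, 0.0]
finger_gap: 0.2
grip_force: 0.1
```

```bash
cat > ww.py <<'E'
from h import *
np.set_printoptions(suppress=True,precision=1)
th=np.radians(-42.15);R=np.array([[np.cos(th),-np.sin(th)],[np.sin(th),np.cos(th)]]);c=np.array([512.8,127,0])
st=sensors.sense();W=wcam(optics.snapshot('wrist'),st)
print('tcp rel',(st['tool_pos']-c)[:2]@R,st['tool_pos'][2],'F stand',st['ft_force'][:2]@R,st['ft_force'][2])
H=cv2.cvtColor(W['pixels'],cv2.COLOR_RGB2HSV)
z0=proj(W,[[*(c[:2]+R@np.array([-5,-60.])),8]])[0]
m=cv2.inRange(H,(18,60,150),(35,255,255));n,l,s_,ce=cv2.connectedComponentsWithStats(m)
i=max((i for i in range(1,n) if np.hypot(*(ce[i]-z0))<60),key=lambda i:s_[i,4]);bx=s_[i];print('box',bx[:4])
for v in np.linspace(bx[1]+4,bx[1]+bx[3]-4,7).astype(int):
    u=np.where(l[v]==i)[0]; z=6+8*(v-bx[1])/bx[3]; print(v,((plane(W,[[u.min()-.5,v],[u.max()+.5,v]],z)-c)[:,:2]@R).ravel())
e=proj(W,[[*c[:2],46]])[0]; print('screw expect px',e); cv2.imwrite('pics/ww.png',W['pixels'][:,:,::-1])
g=cv2.inRange(H,(0,0,150),(180,70,255));n,l,s_,ce=cv2.connectedComponentsWithStats(g)
for i in range(1,n):
    if np.hypot(*(ce[i]-e))<40 and 10<s_[i,4]<400: print('screw',ce[i],s_[i,4],(plane(W,[ce[i]],46)-c)[:,:2]@R)
E
python3 ww.py
```

```text
tcp rel [-31.5 -72.5] 7.8296692122287 F stand [-0.8  0.2] 0.045716078623022585
box [346 195  93 150]
199 [-22.3 -28.5  14.  -28.5]
222 [-11.7 -37.8  13.6 -37.7]
246 [-12.3 -47.6  -6.1 -47.6]
270 [-12.5 -57.6  -4.2 -57.6]
293 [-11.9 -67.4  -2.7 -67.4]
317 [-12.9 -77.9   3.2 -78. ]
341 [ -8.  -88.7  -1.5 -88.8]
screw expect px [438.7 122.2]
```

Request:
play_rows --motion '[[[0,0.1,0,0,0,0],[0,0.2,0,0,0,0],[0,0.3,0,0,0,0],[0,0.4,0,0,0,0],[0,0.5,0,0,0,0]]]'

```text
time: 4.95
tool_pos: [443.7, 91.3, 7.2]
tcp_rot: [-180.0, 0.0, 47.9]
ft_force: [-0.0, 0.3, -0.1]
finger_gap: -0.2
grip_force: 0.1
```

Request:
play_rows --motion '[[[0,-1,0,0,0,0],[0,-2.5,0,0,0,0],[0,-2.9,-3,0,0,0],[0,-2.9,-7,0,0,0],[0,-2.9,-11,0,0,0]]]'

```text
time: 5.45
tool_pos: [420.1, 111.6, 117.7]
tcp_rot: [-179.9, 0.1, 47.9]
ft_force: [0.4, -0.9, -0.2]
finger_gap: -0.2
grip_force: 0.0
```

```bash
python3 ww.py; python3 - <<'E'
from h import *
import cv2
a=cv2.imread('pics/ww.png'); b=snap('side')['pixels'][230:320,230:330,::-1]
cv2.imwrite('pics/g.png',np.hstack([a[60:360,290:490][:, :],cv2.resize(b,(400,360),interpolation=2)[:300]]))
E
```

```text
tcp rel [-58.4 -73.6] 117.68429741413286 F stand [ 0.9 -0.4] -0.20022226252847158
box [381 163  54 100]
167 [-21.2 -26.7  16.3 -26.5]
182 [-21.  -36.9  16.7 -36.8]
197 [-20.7 -47.2  16.5 -47.1]
213 [-20.4 -58.4  17.1 -58.3]
228 [-19.5 -69.   16.9 -68.9]
243 [-17.  -79.8  16.7 -79.7]
259 [-10.9 -91.4  17.4 -91.4]
screw expect px [429.3 126. ]
screw [429.1 129.6] 164 [[ 0. -2.]]
```

View pics/g.png

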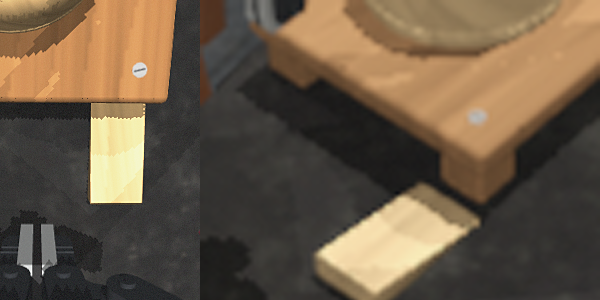

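Request:
play_rows --motion '[[[-2.2,2.7,0,0,0,0],[-4.3,5.4,1,0,0,0],[-4.3,5.4,5,0,0,0],[-4.3,5.4,9,0,0,0],[-4.3,5.4,11.1,0,0,0]]]'

```text
time: 6.05
tool_pos: [429.9, 43.1, 2.5]
tcp_rot: [-179.8, 0.2, 47.8]
ft_force: [-1.0, 0.3, -0.9]
finger_gap: -0.3
grip_force: 0.0
```

Request:
play_rows --motion '[[[0.2,0,0,0,0,0],[0.5,0,0,0,0,0],[0.8,0,0,0,0,0],[1.1,0,0,0,0,0],[1.4,0,0,0,0,0]]]'

```text
time: 6.55
tool_pos: [443.9, 53.4, 7.5]
tcp_rot: [179.9, -0.1, 47.9]
ft_force: [-0.6, -0.2, -0.2]
finger_gap: 0.3
grip_force: 0.2
```

Request:
play_rows --motion '[[[0.2,0,0,0,0,0],[0.4,0,0,0,0,0],[0.6,0,0,0,0,0],[0.8,0,0,0,0,0],[1.0,0,0,0,0,0]]]'

```text
time: 7.05
tool_pos: [449.5, 60.5, 6.2]
tcp_rot: [-180.0, 0.0, 47.8]
ft_force: [-0.2, -0.1, 0.7]
finger_gap: -0.0
grip_force: 0.2
```

```bash
python3 ww.py
```

```text
tcp rel [ -2.3 -91.8] 6.203756977680333 F stand [-0.  -0.2] 0.6815565735699576
box [279 129  98 156]
133 [-20.2 -22.2  17.  -22.2]
157 [-20.  -31.1  15.6 -31.1]
182 [-20.5 -40.4  16.9 -40.4]
207 [-20.3 -50.   17.1 -50. ]
231 [-20.1 -59.4  16.9 -59.3]
256 [-20.3 -69.3  17.1 -69.3]
281 [-20.1 -79.5  16.9 -79.5]
screw expect px [333.8  44.4]
```

Request:
play_rows --motion '[[[0.1,0,0,0,0,0],[0.2,0,0,0,0,0],[0.3,0,0,0,0,0],[0.4,0,0,0,0,0],[0.5,0,0,0,0,0]]]'

```text
time: 7.6
tool_pos: [452.9, 64.2, 6.3]
tcp_rot: [-180.0, -0.0, 47.8]
ft_force: [0.1, 0.0, -0.5]
finger_gap: -0.1
grip_force: 0.1
```

Request:
play_rows --motion '[[[0.05,0,0,0,0,0],[0.1,0,0,0,0,0],[0.15,0,0,0,0,0],[0.2,0,0,0,0,0],[0.2,0,0,0,0,0]]]'

```text
time: 8.1
tool_pos: [453.8, 65.2, 6.3]
tcp_rot: [-180.0, 0.1, 47.9]
ft_force: [-5.1, -3.2, 3.8]
finger_gap: -0.1
grip_force: 2.7
```

Request:
play_rows --motion '[[[0.05,0,0,0,0,0],[0.1,0,0,0,0,0],[0.15,0,0,0,0,0],[0.2,0,0,0,0,0],[0.2,0,0,0,0,0]]]'

```text
time: 8.6
tool_pos: [454.8, 66.3, 6.2]
tcp_rot: [-180.0, 0.1, 47.9]
ft_force: [-6.1, -7.3, 5.4]
finger_gap: -0.3
grip_force: 4.0
```

Request:
play_rows --motion '[[[-0.5,0,0,0,0,0],[-1.5,0,0,0,0,0],[-2.5,0,-3,0,0,0],[-2.5,0,-7,0,0,0],[-2.5,-3,-11,0,0,0]]]'

```text
time: 9.1
tool_pos: [417.1, 67.2, 117.6]
tcp_rot: [179.9, -0.0, 47.7]
ft_force: [0.4, 0.9, 1.3]
finger_gap: -0.2
grip_force: 0.0
```

```bash
python3 ww.py;  python3 - <<'E'
from h import *
np.set_printoptions(suppress=True,precision=1)
S=optics.snapshot('scene');D=optics.snapshot('side')
old=cv2.imread('pics/scene1.png')[:,:,::-1],cv2.imread('pics/side1.png')[:,:,::-1]
for n,s,o,pts in(('scene',S,old[0],[[356.6,243],[367,284.6],[298.4,289.2],[293.8,247.2]]),('side',D,old[1],[[299,259],[254,231.4],[338,226.6]])):
    f=lambda im:cv2.cvtColor(np.ascontiguousarray(im),cv2.COLOR_RGB2GRAY)
    p=np.array(pts,np.float32).reshape(-1,1,2)
    q,ok,e=cv2.calcOpticalFlowPyrLK(f(o),f(s['pixels']),p,None,winSize=(13,13)); print(n,(q-p).reshape(-1,2),ok.ravel())
    print((plane(s,q,46)-plane(s,p,46))[:,:2])
    cv2.imwrite(f'pics/{n}2.png',s['pixels'][:,:,::-1])
E
```

```text
tcp rel [ -30.8 -108.6] 117.63456277267392 F stand [-0.4  0.9] 1.325517793568216
box [342  99  57  86]
103 [-20.5 -19.7  17.3 -19.7]
116 [-19.8 -28.   16.1 -28. ]
129 [ -8.4 -36.4  -1.1 -36.4]
142 [ -7.7 -44.8  -0.3 -44.8]
155 [ -9.  -53.3   1.1 -53.3]
168 [-10.9 -61.8   1.9 -61.8]
181 [ -9.5 -70.4   2.  -70.4]
screw expect px [382.2  59.1]
screw [382.7  60.3] 205 [[ 0.3 -0.6]]
scene [[-0.5  0.3]
 [ 0.  -0.3]
 [-0.3  0.2]
 [-0.4  0.2]] [1 1 1 1]
[[ 0.   1.4]
 [ 0.5 -0.8]
 [ 0.1  0.7]
 [ 0.2  1. ]]
side [[ 1.2 -1.3]
 [11.5  6.9]
 [ 0.2 -0.3]] [1 1 1]
[[  2.4   3.5]
 [ 24.3 -21.8]
 [  0.5   1.1]]
```

```bash
cat > sc.py <<'E'
from h import *
np.set_printoptions(suppress=True,precision=2)
def cen(im,p,w=5):
    x,y=int(round(p[0])),int(round(p[1])); g=im[y-w:y+w+1,x-w:x+w+1].astype(float)
    b=g[:,:,2].clip(0); b=b-np.percentile(b,70); b=b.clip(0); Y,X=np.mgrid[-w:w+1,-w:w+1]
    return [x+(b*X).sum()/b.sum(),y+(b*Y).sum()/b.sum()]
S=optics.snapshot('scene');D=optics.snapshot('side')
P=[[356.6,243],[367,284.6],[298.4,289.2],[293.8,247.2]];Q=[[299,259],[254,231.4],[338,226.6]]
for n,s,pts in(('scene',S,P),('side',D,Q)):
    o=cv2.imread(f'pics/{n}1.png')[:,:,::-1]
    a=np.array([cen(o,p) for p in pts]);b=np.array([cen(s['pixels'],p) for p in pts]);print(n,'px shift',(b-a).tolist())
    if n=='scene': a0,b0=a,b
print('bare before/after',tri(S,a0[:1],D,a[:1]),tri(S,b0[:1],D,b[:1]))
print(plane(S,b0,46)[:,:2]-plane(S,a0,46)[:,:2])
E
python3 sc.py; python3 - <<'E'
import cv2,numpy as np
a=cv2.imread('pics/side1.png')[215:315,235:335];b=cv2.imread('pics/side2.png')[215:315,235:335]
cv2.imwrite('pics/h.png',cv2.resize(np.hstack([a,b]),(800,400),interpolation=2))
E
```

```text
scene px shift [[-0.4050248963396825, -0.06794920954294525], [-0.18960493704616965, -0.17813951337910794], [-0.47123811597089116, 0.3187382004211372], [-0.5482654600301657, -0.0877896613190785]]
side px shift [[0.2931297709923797, 0.004244610351463507], [0.49808429118775166, -2.206783862970468], [0.2046632502591592, -0.32999788963172705]]
bare before/after [[513.09 126.55  45.37   1.97]] [[513.77 126.76  45.23   1.69]]
[[ 0.73  0.35]
 [ 0.55 -0.15]
 [ 0.04  1.16]
 [ 0.98  0.5 ]]
```

View pics/h.png

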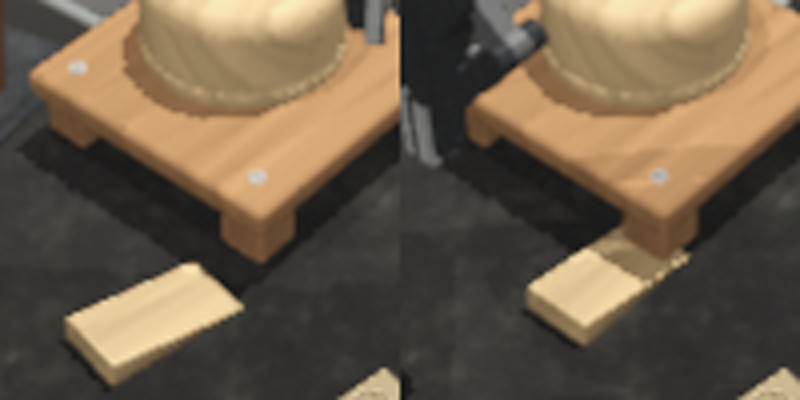

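Request:
play_rows --motion '[[[2.5,0.8,0,0,0,0],[5.5,1.6,0,0,0,0],[8.5,2.6,0,0,0,0],[10.85,3.2,0,0,0,0],[10.85,3.2,2,0,0,0]]]'

```text
time: 9.85
tool_pos: [516.3, 128.6, 96.6]
tcp_rot: [179.9, -0.1, 47.9]
ft_force: [-0.4, -1.3, 0.5]
finger_gap: -0.1
grip_force: 0.0
```

Request:
play_rows --motion '[[[0,0,2,0,0,0],[0,0,3.5,0,0,0],[0,0,4,0,0,0],[0,0,4.3,0,0,0],[0,0,4.4,0,0,0]]]'

```text
time: 10.35
tool_pos: [513.2, 127.5, 52.3]
tcp_rot: [-180.0, -0.0, 47.8]
ft_force: [0.3, 0.6, -0.6]
finger_gap: -0.3
grip_force: 0.0
```

```bash
python3 - <<'E'
from h import *
s=sensors.sense(); print(s['tool_pos'],s['tcp_rot'],s['ft_force'])
E
```

```text
[513.17046467 127.51727108  52.30809392] [-1.79999384e+02 -2.80402932e-03  4.78357653e+01] [ 0.28686754  0.56143272 -0.55510065]
```

Request:
play_rows --motion '[[[0,0,0.15,0,0,0],[0,0,0.3,0,0,0],[0,0,0.4,0,0,0],[0,0,0.5,0,0,0],[0,0,0.5,0,0,0]]]'

```text
time: 10.85
tool_pos: [513.1, 127.7, 47.3]
tcp_rot: [180.0, -0.0, 47.9]
ft_force: [0.5, 0.6, -0.5]
finger_gap: 0.0
grip_force: 0.0
```

Request:
play_rows --motion '[[[0,0,0.04,0,0,0],[0,0,0.08,0,0,0],[0,0,0.1,0,0,0],[0,0,0.1,0,0,0],[0,0,0.1,0,0,0]]]'

```text
time: 11.35
tool_pos: [513.1, 127.7, 46.3]
tcp_rot: [-180.0, 0.0, 47.8]
ft_force: [0.6, 0.8, 0.6]
finger_gap: -0.1
grip_force: 0.0
```

Request:
play_rows --motion '[[[0,0,0.03,0,0,0],[0,0,0.05,0,0,0],[0,0,0.05,0,0,0],[0,0,0.05,0,0,0],[0,0,0.05,0,0,0]]]'

```text
time: 11.85
tool_pos: [513.2, 127.7, 46.1]
tcp_rot: [180.0, -0.0, 47.9]
ft_force: [-3.0, -0.0, 6.4]
finger_gap: 0.1
grip_force: 2.7
```

Request:
play_rows --motion '[[[0,0,0.03,0,0,0],[0,0,0.05,0,0,0],[0,0,0.05,0,0,0],[0,0,0.05,0,0,0],[0,0,0.05,0,0,0]]]'

```text
time: 12.35
tool_pos: [513.2, 127.6, 46.0]
tcp_rot: [180.0, 0.0, 47.9]
ft_force: [-5.4, -2.0, 9.5]
finger_gap: -0.0
grip_force: 4.9
```

Request:
play_rows --motion '[[[-0.03,-0.015,0.02,0,0,0],[-0.06,-0.03,0.05,0,0,0],[-0.06,-0.03,0.05,0,0,0],[-0.06,-0.03,0.05,0,0,0],[-0.06,-0.03,0.05,0,0,0]]]'

```text
time: 12.85
tool_pos: [513.2, 127.6, 46.0]
tcp_rot: [180.0, -0.1, 47.9]
ft_force: [-3.7, -0.1, 10.1]
finger_gap: 0.1
grip_force: 5.5
```

```bash
python3 sc.py
```

```text
scene px shift [[-1.4602084123254713, -1.5479682405889719], [-0.14750329777848492, -0.2136969188702551], [-0.3755750176928814, 0.22133034163289267], [-0.48668956633747484, -0.11875626162873232]]
side px shift [[-1.8098777478045918, -1.3506715261436284], [0.2686046511628035, -0.06757865937072438], [0.21877952012090418, -0.33053022926441145]]
bare before/after [[513.09 126.55  45.37   1.97]] [[512.11 128.5   49.12   3.59]]
[[ 5.26 -1.96]
 [ 0.55 -0.28]
 [ 0.09  0.86]
 [ 0.96  0.35]]
```

Request:
play_rows --motion '[[[-0.02,-0.02,0.03,0,0,0],[-0.04,-0.04,0.06,0,0,0],[-0.04,-0.04,0.06,0,0,0],[-0.04,-0.04,0.06,0,0,0],[-0.04,-0.04,0.06,0,0,0]]]'

```text
time: 13.45
tool_pos: [513.2, 127.6, 46.0]
tcp_rot: [179.9, -0.1, 47.9]
ft_force: [-3.6, -1.1, 14.0]
finger_gap: -0.0
grip_force: 6.7
```

Request:
play_rows --motion '[[[0,0,0,0,0,0],[0,0,0,0,0,0],[0,0,0,0,0,0],[0,0,0,0,0,0],[0,0,0,0,0,0]]]'

```text
time: 13.95
tool_pos: [513.2, 127.6, 45.9]
tcp_rot: [179.9, -0.1, 47.9]
ft_force: [-3.9, 0.4, 13.0]
finger_gap: -0.2
grip_force: 6.7
```

```bash
python3 sc.py
```

```text
scene px shift [[-1.5801202896106474, -1.581614121530464], [-0.14370309630879774, -0.20658379132748905], [-0.34832013731710276, 0.18603101414396406], [-0.48178032274859106, -0.0918792295679225]]
side px shift [[-1.8556387019140175, -1.244464917668438], [0.28904428904428414, -0.0702728643905175], [0.24311515899967162, -0.28371972269781054]]
bare before/after [[513.09 126.55  45.37   1.97]] [[512.19 128.46  49.01   4.01]]
[[ 5.5  -1.89]
 [ 0.54 -0.26]
 [ 0.12  0.76]
 [ 0.89  0.41]]
```

The corner holds at about 13 N with the board top at 46 mm, and the other corners don't move, so I'm handing in.

```bash
python3 -c "
from bench import job; print(job.hand_in())"
```

```text
the job is handed in; nothing more can be done
None
```

The job is handed in: the wedge is snug under the bare foot and the corner held level, without rocking, under about 13 N. However, the last push peaked at about 9.5 N (over the 8 N mark) and shifted the stand by roughly 0.7 mm.

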